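# Make room in the spice rack and put the tall jar back in the middle

## Robot

A 6-joint arm with a two-finger parallel gripper is mounted at the origin on a cart in front of the work surface, level with it; the furniture and walls round the work are solid. World frame = base frame: x ahead of the robot, y to its left, z up, the work surface at z = 0. Lengths are in m, angles in rad, forces in N, time in s.
With the tool pointing down it reaches from about 0.3 to 0.775 m from the base axis. Payload 14.6 kg.
Tool frame: the origin (TCP) lies midway between the tips of the shut fingers; the grasp point (between the pads) lies 19 mm behind it; z points along the fingers, y is the line along which they close (so a half turn about z gives the same grasp; the last joint's range is limited). The gripper opens to 94 mm and grips with 3 to 60 N. Pads are 16 mm wide; open, the fingers measure 119 mm over their backs; the gripper's body (75 mm by 177 mm) begins 78 mm behind the grasp point.
Start: joints at [1.277, 0.3, 1.521, -0, 1.321, -0.067], TCP at [0.124, 0.536, 0.205] pointing down, gripper open.
Joint ranges: [-3.03, 3.03], [-0.79, 2.21], [0.23, 2.52], [-1.04, 4.18], [0, 3.07], [-2.55, 2.55]. Speed limits (rad/s): [2.22, 2.22, 2.57, 3.14, 3.14, 3.14].

## Interface

Orientations are given as a unit quaternion [w, x, y, z].
In Python, from cell import sense, optics, ticket gives the robot as it stands. The module is installed in compiled form; this text tells all that it offers.
- The arm moves only by the tool step_arm, never from a script. Its argument "increments" is a list of rows, each a list of 7 numbers: the shift along the tool's x, y, z scaled (see below), then the turn, a rotation vector about the tool's x, y, z scaled (see below), then the opening, from -1 (shut) to 1 (fully open). In form: [[dx, dy, dz, wx, wy, wz, jaw], ...]. A call has 1 to 10 rows; each row is the pose to reach, as a shift and turn from the pose commanded when the call began, along the tool's axes at that moment, turning the shorter way round; what a row does not reach only later rows make up. The controller multiplies each number of a shift by 0.2 m and each number of a turn by pi rad. A row lasts 1/10 s, in which the tool goes at most 50 mm and 8.59 degrees, less where a joint would pass 70% of its speed; a pose out of reach is approached as far as the arm can. A call with a number of a shift or a turn outside -1 to 1 is refused whole. A call with a gripper value outside its range is refused whole. The fingers move at their own pace and stop on an object; "grip_force" is the grip in N (left out, the last holds). Time passes only in rows, so rows that repeat a pose let the fingers close. It gives the time, the measured TCP pose, the force, the opening and the grip force at its end, in the units of the state.
- sense(): the state, without advancing time (a new reading comes with each control period).
- optics.snapshot(name): name is "side" or "top"; returns (picture, depth): 384x512x3 uint8, red, green, blue; 384x512 float32, m along the optical axis (not along the pixel's ray), 0 where there is no reading.
- optics.camera_info(name): a dict with "fx", "fy", "cx", "cy" (pixels), "dist_coeffs" ([k1, k2, p1, p2, k3] as OpenCV has them; the pictures are not rectified), "R" (3x3) and "t" (3): a world point X has camera coordinates R X + t. Camera axes: x right, y down, z forward; pixel columns grow to the right and rows downward; lengths in m; the calibration is good to about 2 mm. A picture is of the moment at which its call begins. camera_info takes no time and is no camera call.
- ticket.finish_job(): hands the job in; it is judged then, once.
The state is a dict: "clock": time; "q": joint angles; "qvel": joint speeds; "tau": joint torques, N m; "position": TCP position; "eef_rot": TCP orientation; "wrist_force": force on the tool from outside, world axes, zero at the start; "moment": the same for the moment, N m; "opening": opening from 0.0 (shut) to 1.0 (fully open); "finger_force": force on a finger pad.
Only numpy, scipy, OpenCV 4.12 (cv2) and the standard library are available. Lean on these libraries where they do the work, as an engineer would, in place of code of your own. Each camera call takes 0.05 s, during which the arm holds its last target. There are 200 camera calls.

## Task

Put the tall jar from the chopping board back into the spice rack, standing in the middle of the row with two of the other jars on each side of it. There is only just room for it, so you will have to nudge the jars in the rack apart towards both ends to open a gap. Don't knock any jar over, keep all five standing upright in the rack, and leave the lemon and garlic on the board and the tin behind the rack as they are.

Things in the scene. Friction and masses are not known exactly. Their poses are not given: they have to be found in the camera images.
- rack: Low wooden spice rack fixed on the worktop, a trough open at the top, outside 316 mm long (its y), 94 mm deep (its x), walls 9 mm thick. Place and yaw vary. Origin: centre of its underside; x points to the back wall, y along the row, z up. Inside: y -149 to +149 mm, x -38 to +38 mm. Heights above the worktop: floor 8, end walls 50, back wall 42, front wall 24 mm.
- rack_floor (a point): Centre of the rack's floor (top side), axes as the rack. Four jars stand on it near the rack's x = 0, about 70 mm apart from centre to centre, so no gap takes the tall jar yet; all pushed to the ends, the middle gap is about 80 mm. A jar pushed against the next one slides it along; the rack is smooth (friction 0.3), but push low: a narrow jar pushed near its top tips.
- tall_jar: The jar to put away: slim clear jar with a silver lid and pale contents, 60 mm diameter, 138 mm tall, the tallest and the only jar on the chopping board, upright on its top (22 mm above the worktop). Its origin is the centre of its underside, z up its axis; round, so its yaw means nothing.
- wide_jar: One of the four jars standing in the rack at the start, in any order. Squat clear jar with a brass-coloured lid, 68 mm diameter, 100 mm tall. Its origin is the centre of its underside, z up its axis; round, so its yaw means nothing.
- medium_jar: One of the four jars standing in the rack at the start, in any order. Clear jar with a silver lid and orange-brown contents, 60 mm diameter, 105 mm tall. Its origin is the centre of its underside, z up its axis; round, so its yaw means nothing.
- narrow_jar: One of the four jars standing in the rack at the start, in any order. Small jar with a white cap with a dark blue top, 47 mm diameter, 98 mm tall. Its origin is the centre of its underside, z up its axis; round, so its yaw means nothing.
- thin_jar: One of the four jars standing in the rack at the start, in any order. Small jar with a white cap with a green top, 43 mm diameter, 100 mm tall. Its origin is the centre of its underside, z up its axis; round, so its yaw means nothing.
- board: Dark wooden chopping board fixed on the worktop left of the rack, 220 (x) x 340 (y) x 22 mm; origin: centre of its underside.
- lemon: Loose lemon lying on the left part of the board, 73 x 56 x 57 mm; leave it.
- garlic: Loose garlic bulb on the left part of the board, 48 mm; leave it.
- tin: Loose closed tin, 76 mm diameter, 58 mm tall, behind the right end of the rack; leave it. Origin: centre of its underside.
Mind the look-alikes: they are no part of the job. What is shaped like the wide_jar but pink or turquoise is not meant.

How it is judged:
At the end, for the whole second after the job is handed in: All five jars stand upright (within 5 degrees) on the rack's floor, inside its walls (centres within 22 mm of the rack's long centre line), at rest and released; the tall jar has two of the other jars on each side (within 36 mm of the rack's middle) (angle between each of wide_jar, narrow_jar, medium_jar, thin_jar, tall_jar's own z axis and vertical below 0.09 rad and x of wide_jar in the frame of rack between -0.022 and 0.022 m and z of wide_jar in the frame of rack between 0.003 and 0.013 m and y of wide_jar in the frame of rack between -0.135 and 0.135 m and linear speed of each of wide_jar, narrow_jar, medium_jar, thin_jar, tall_jar below 0.02 m/s and contact force between each of wide_jar, narrow_jar, medium_jar, thin_jar, tall_jar and the fingers below 0.1 N and x of narrow_jar in the frame of rack between -0.022 and 0.022 m and z of narrow_jar in the frame of rack between 0.003 and 0.013 m and y of narrow_jar in the frame of rack between -0.135 and 0.135 m and x of medium_jar in the frame of rack between -0.022 and 0.022 m and z of medium_jar in the frame of rack between 0.003 and 0.013 m and y of medium_jar in the frame of rack between -0.135 and 0.135 m and x of thin_jar in the frame of rack between -0.022 and 0.022 m and z of thin_jar in the frame of rack between 0.003 and 0.013 m and y of thin_jar in the frame of rack between -0.135 and 0.135 m and x of tall_jar in the frame of rack between -0.022 and 0.022 m and z of tall_jar in the frame of rack between 0.003 and 0.013 m and y of tall_jar in the frame of rack between -0.135 and 0.135 m and y of tall_jar in the frame of rack between -0.036 and 0.036 m and ((y of each of wide_jar, narrow_jar in the frame of rack above 0 m and y of each of medium_jar, thin_jar in the frame of rack below 0 m) or (y of each of wide_jar, medium_jar in the frame of rack above 0 m and y of each of narrow_jar, thin_jar in the frame of rack below 0 m) or (y of each of wide_jar, thin_jar in the frame of rack above 0 m and y of each of narrow_jar, medium_jar in the frame of rack below 0 m) or (y of each of wide_jar, thin_jar in the frame of rack below 0 m and y of each of narrow_jar, medium_jar in the frame of rack above 0 m) or (y of each of wide_jar, medium_jar in the frame of rack below 0 m and y of each of narrow_jar, thin_jar in the frame of rack above 0 m) or (y of each of wide_jar, narrow_jar in the frame of rack below 0 m and y of each of medium_jar, thin_jar in the frame of rack above 0 m))); the robot touches nothing.
It fails at once if a jar is knocked over (tilted over 40 degrees) (angle between any of wide_jar, narrow_jar, medium_jar, thin_jar, tall_jar's own z axis and vertical above 0.7 rad).
It fails at once if the lemon, garlic or tin is moved more than 30 mm (distance of any of lemon, garlic, tin from where it was at the start of the episode above 0.03 m).
It also fails if it takes over 67 s, if anything falls off the work surface, if the arm or the gripper's body presses on something with over 40 N, if the wrist force passes 120 N, or if a joint passes its speed limit or range.

## Working session

There is one attempt and no reset: what is moved stays moved. The work goes in short steps, Python scripts to look and compute and a tool call to move; the robot and the scene stay as the last step left them, time stands still between calls to the robot, and variables do not carry over. Pictures are saved under pics/ and viewed, at most 10 in all, crops included, and the job is handed in when it is done.

Besides the shell and the picture viewer there is one more tool, called as name(argument=value, ...) on one line, values as JSON. step_arm: Moves the arm, as the interface text tells. Shifts and turns lie within -1 to 1; 1 stands for 0.2 m of shift or pi rad of turn. Its arguments: {"type":"object","properties":{"increments":{"type":"array"},"grip_force":{"type":"number"}},"required":["increments"]}

```bash
mkdir -p pics; cat > h.py <<'E'
import numpy as np, cv2
from cell import sense, optics, ticket
def snap(n,save=None):
    p,d=optics.snapshot(n)
    if save: cv2.imwrite('pics/'+save,p[:,:,::-1])
    return p,d
def cloud(n,d):
    c=optics.camera_info(n); K=np.array([[c['fx'],0,c['cx']],[0,c['fy'],c['cy']],[0,0,1]])
    v,u=np.mgrid[0:384,0:512]
    q=cv2.undistortPoints(np.stack([u,v],-1).reshape(-1,1,2).astype(np.float64),K,np.array(c['dist_coeffs'])).reshape(384,512,2)
    P=np.dstack([q*d[...,None],d])
    W=(P-np.array(c['t']))@np.array(c['R']); W[d==0]=np.nan
    return W
E
python3 - <<'E'
from h import *
a,d=snap('top');b,e=snap('side')
np.savez('s0.npz',a=a,d=d,b=b,e=e)
cv2.imwrite('pics/top0.png',a[:,:,::-1]);cv2.imwrite('pics/side0.png',b[:,:,::-1])
s=sense();print(s)
for n in('top','side'):
    c=optics.camera_info(n);print(n,-np.array(c['R']).T@np.array(c['t']),np.round(c['R'],2).tolist())
E
```

```text
{'clock': 0.1, 'q': array([ 1.27740268e+00,  3.00437465e-01,  1.52151735e+00, -9.09641559e-06,
        1.32069519e+00, -6.66283403e-02]), 'qvel': array([ 4.82607050e-04, -1.41808268e-03, -2.12439332e-03,  3.74982634e-04,
       -1.11061747e-05,  3.11547313e-04]), 'tau': array([ 9.89035543e-04, -5.32646155e+01, -3.53284585e+01,  7.08652614e-02,
        2.35047791e-02, -2.40534393e-05]), 'position': array([0.12360711, 0.53568945, 0.20493174]), 'eef_rot': array([-9.03187291e-05,  1.13138737e-01,  9.93579059e-01, -5.20918440e-04]), 'wrist_force': array([-0.33443956,  0.65538281, -0.14477604]), 'moment': array([ 0.01111876,  0.04279887, -0.03296603]), 'finger_force': 0.0, 'opening': 1.002685711272518}
top [0.26858986 0.13630896 1.36564724] [[0.07, -1.0, 0.0], [-0.98, -0.07, -0.2], [0.2, 0.01, -0.98]]
side [0.41185069 0.57390051 0.94650557] [[-0.96, -0.28, 0.01], [-0.25, 0.86, -0.44], [0.12, -0.43, -0.9]]
```

View pics/top0.png

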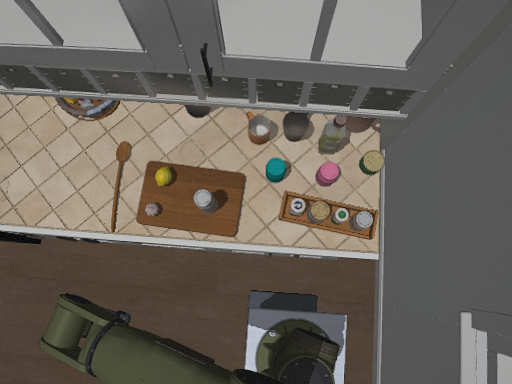

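View pics/side0.png

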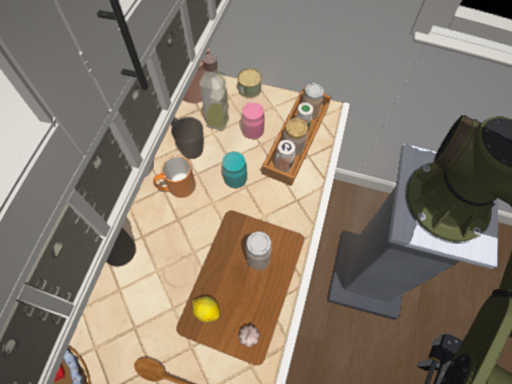

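The top view shows the rack jars left to right: narrow, blue top (298,207); wide, brass (319,211); thin, green (342,215); medium, silver (364,220). The tall jar is at (204,199) on the board. The turquoise (276,170) and pink (329,174) jars are decoys outside the rack, and the tin is at (372,162).

```bash
cat > m.py <<'E'
from h import *
def lidc(W,lo,hi,xy,r=.045):
    m=(W[...,2]>lo)&(W[...,2]<hi)&(np.hypot(W[...,0]-xy[0],W[...,1]-xy[1])<r)
    P=W[m].astype(np.float32)
    if len(P)<8: return None
    (c,rr)=cv2.minEnclosingCircle(np.ascontiguousarray(P[:,:2])); return np.round([*c,rr,np.median(P[:,2]),len(P)],4), np.round(P.mean(0),4)
E
python3 - <<'E'
from m import *
s=np.load('s0.npz'); Wt=cloud('top',s['d']);Ws=cloud('side',s['e'])
T=dict(narrow=((298,207),(286,147),.106),wide=((319,210),(297,128),.108),thin=((342,215),(306,108),.108),med=((364,218),(314,90),.113),tall=((204,197),(259,242),.16))
for k,(pt,ps,h) in T.items():
    for n,W,p in(('top',Wt,pt),('side',Ws,ps)):
        w=W[p[1],p[0]]; print(k,n,np.round(w,3),h,lidc(W,h-.008,h+.008,w[:2],.037))
for n,W in(('top',Wt),('side',Ws)):
    xy=W[...,:2]; z=W[...,2]
    for lo,hi in((.02,.028),(.036,.045),(.046,.054)):
        m=(z>lo)&(z<hi)&(xy[...,0]>.2)&(xy[...,0]<.6)&(xy[...,1]<.12)&(xy[...,1]>-.35)
        P=np.ascontiguousarray(xy[m].astype(np.float32)); print(n,lo,len(P),cv2.minAreaRect(P),P.min(0),P.max(0))
    m=(z>.15); print(n, 'worktop z',np.nanmedian(z[235:240,100:300]) )
a=s['a'][150:250,260:400];b=s['b'][70:200,240:350]
cv2.imwrite('pics/c.png',np.hstack([cv2.resize(a,(560,400),interpolation=3),cv2.resize(b,(240,284),interpolation=3) if 0 else np.vstack([cv2.resize(s['a'][180:220,185:225],(200,200)),cv2.resize(s['b'][225:275,235:285],(200,200))])])[:,:,::-1])
E
```

```text
narrow top [0.474 0.028 0.108] 0.106 (array([4.828e-01, 2.740e-02, 2.320e-02, 1.056e-01, 1.670e+02]), array([0.4821, 0.0277, 0.1055], dtype=float32))
narrow side [0.482 0.029 0.106] 0.106 (array([4.820e-01, 2.880e-02, 2.380e-02, 1.062e-01, 2.220e+02]), array([0.482 , 0.0307, 0.1058], dtype=float32))
wide top [ 0.469 -0.038  0.109] 0.108 (array([ 4.713e-01, -3.940e-02,  3.060e-02,  1.068e-01,  2.960e+02]), array([ 0.471 , -0.039 ,  0.1067], dtype=float32))
wide side [ 0.468 -0.035  0.111] 0.108 (array([ 4.709e-01, -4.110e-02,  3.110e-02,  1.075e-01,  3.490e+02]), array([ 0.4712, -0.0394,  0.1073], dtype=float32))
thin top [ 0.459 -0.112  0.102] 0.108 (array([ 4.622e-01, -1.089e-01,  2.130e-02,  1.072e-01,  1.440e+02]), array([ 0.4614, -0.1084,  0.1073], dtype=float32))
thin side [ 0.46  -0.112  0.108] 0.108 (array([ 4.624e-01, -1.094e-01,  2.190e-02,  1.075e-01,  1.590e+02]), array([ 0.4614, -0.1073,  0.107 ], dtype=float32))
med top [ 0.453 -0.179  0.114] 0.113 (array([ 4.512e-01, -1.797e-01,  2.740e-02,  1.115e-01,  2.410e+02]), array([ 0.4508, -0.1796,  0.1115], dtype=float32))
med
[... 850 characters left out ...]
(0.36840951442718506, 0.16164489090442657), 81.07967376708984) [ 0.3989589  -0.23897068] [0.5917344  0.11722749]
top worktop z -0.0008260991297632169
side 0.02 403 ((0.5092370510101318, -0.05468180775642395), (0.3614616096019745, 0.16921868920326233), 81.13927459716797) [ 0.40197647 -0.22303818] [0.5980613  0.11830264]
side 0.036 405 ((0.5100715160369873, -0.05595836043357849), (0.3645986318588257, 0.16828694939613342), 81.77518463134766) [ 0.40071416 -0.23527285] [0.5981514  0.11881866]
side 0.046 231 ((0.5095970630645752, -0.06032158434391022), (0.36786967515945435, 0.16716331243515015), 81.74510955810547) [ 0.40152305 -0.23739693] [0.5978769  0.11637063]
side worktop z 0.02036879070885604
```

View pics/c.png

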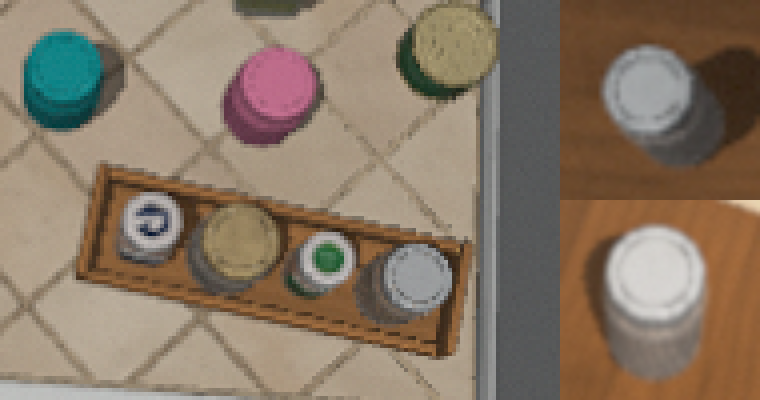

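The crop confirms the four rack jars and the tall jar with its silver lid. The pink and turquoise jars stand outside the rack, so I'm ignoring them. Next I'll refine the rack pose and check the clutter around it.

```bash
cat >> m.py <<'E'
from scipy.spatial.transform import Rotation as Rn
def frame(c,psi): return np.array([[np.cos(psi),-np.sin(psi)],[np.sin(psi),np.cos(psi)]])
def go(xyz,ay):
    """increment (scaled) from present pose to TCP xyz with tool y at world angle ay, z down"""
    s=sense();q=s['eef_rot'];R0=Rn.from_quat([q[1],q[2],q[3],q[0]])
    y=np.array([np.cos(ay),np.sin(ay),0]);z=np.array([0,0,-1.]);x=np.cross(y,z)
    R1=Rn.from_matrix(np.c_[x,y,z]); d=R0.inv().apply(np.array(xyz)-s['position'])/.2
    print('inc',np.round(d,3),np.round((R0.inv()*R1).as_rotvec()/np.pi,3),'pos',np.round(s['position'],4),'F',np.round(s['wrist_force'],1),'open',round(s['opening'],3),'t',s['clock'])
E
python3 - <<'E'
from m import *
s=np.load('s0.npz'); 
c=np.array([.467,-.075]);psi=-.15
for n,k in(('top','d'),('side','e')):
    W=cloud(n,s[k]);
    for it in range(2):
        L=(W[...,:2]-c)@frame(c,psi); z=W[...,2]
        near=(abs(L[...,0])<.06)&(abs(L[...,1])<.175)&(z>.012)&(z<.055)
        P=W[near&((abs(L[...,0])>.034)|(abs(L[...,1])>.146))][:,:2].astype(np.float32)
        r=cv2.minAreaRect(np.ascontiguousarray(P)); print(n,r,len(P))
    o=(z>.03)&(abs(L[...,0]-.11)<.05)&(abs(L[...,1])<.2); 
    print('behind', L[o].min(0), z[o].max()); o=(z>.06)&(abs(L[...,0])<.2)&(L[...,1]<-.15)&(L[...,1]>-.35);print('right',L[o].min(0) if o.any() else 0,L[o].max(0) if o.any() else 0)
    for nm,p in dict(narrow=(.4824,.028),wide=(.4711,-.040),thin=(.4623,-.109),med=(.451,-.180)).items(): print(nm,np.round((np.array(p)-c)@frame(c,psi),4))
go((.471,-.04,.2),-.15)
E
```

```text
top ((0.4687349200248718, -0.07969221472740173), (0.3153509497642517, 0.0964091345667839), 81.51034545898438) 827
top ((0.4687349200248718, -0.07969221472740173), (0.3153509497642517, 0.0964091345667839), 81.51034545898438) 827
behind [ 0.07473698 -0.00324083] 0.10519525973168461
right 0 0
narrow [-0.0002  0.1041]
wide [-0.0012  0.0352]
thin [ 0.0004 -0.0343]
med [-1.000e-04 -1.062e-01]
side ((0.4678657650947571, -0.07863153517246246), (0.31999093294143677, 0.09577850252389908), 81.36524200439453) 1012
side ((0.4678657650947571, -0.07863153517246246), (0.31999093294143677, 0.09577850252389908), 81.36524200439453) 1012
behind [ 0.07545248 -0.00348107] 0.10437131217347474
right 0 0
narrow [-0.0002  0.1041]
wide [-0.0012  0.0352]
thin [ 0.0004 -0.0343]
med [-1.000e-04 -1.062e-01]
inc [-2.34  -2.414  0.027] [-0.     0.     0.476] pos [0.1236 0.5357 0.2049] F [-0.3  0.7 -0.1] open 1.003 t 0.1
```

step_arm(increments=[[-1, -1, 0, 0, 0, 0, 0.75], [-1, -1, 0, 0, 0, 0, 0.75], [-1, -1, 0, 0, 0, 0, 0.75], [-1, -1, 0, 0, 0, 0, 0.75], [-1, -1, 0, 0, 0, 0, 0.75], [-1, -1, 0, 0, 0, 0, 0.75], [-1, -1, 0, 0, 0, 0, 0.75]], grip_force=15)

```text
clock: 0.8
position: [0.2749, 0.2936, 0.2055]
eef_rot: [0.0, 0.115, 0.993, -0.0]
wrist_force: [0.2, 0.2, -0.5]
opening: 0.876
finger_force: 0.0
```

step_arm(increments=[[-1, -1, 0, 0, 0, 0, 0.75], [-1, -1, 0, 0, 0, 0, 0.75], [-1, -1, 0, 0, 0, 0, 0.75], [-1, -1, 0, 0, 0, 0, 0.75], [-1, -1, 0, 0, 0, 0, 0.75], [-1, -1, 0, 0, 0, 0, 0.75], [-1, -1, 0, 0, 0, 0, 0.75]])

```text
clock: 1.5
position: [0.4248, 0.0542, 0.205]
eef_rot: [-0.0, 0.115, 0.993, -0.0]
wrist_force: [-0.2, 0.4, -0.2]
opening: 0.876
finger_force: 0.0
```

step_arm(increments=[[-0.34, -0.41, 0, 0, 0, 0.476, 0.75], [-0.34, -0.41, 0, 0, 0, 0.476, 0.75], [-0.34, -0.41, 0, 0, 0, 0.476, 0.75], [-0.34, -0.41, 0, 0, 0, 0.476, 0.75], [-0.34, -0.41, 0, 0, 0, 0.476, 0.75], [-0.34, -0.41, 0, 0, 0, 0.476, 0.75], [-0.34, -0.41, 0, 0, 0, 0.476, 0.75], [-0.34, -0.41, 0, 0, 0, 0.476, 0.75], [-0.34, -0.41, 0, 0, 0, 0.476, 0.75], [-0.34, -0.41, 0, 0, 0, 0.476, 0.75]])

```text
clock: 2.5
position: [0.4712, -0.0375, 0.2052]
eef_rot: [-0.0, 0.76, 0.65, -0.0]
wrist_force: [-0.1, -0.5, -0.6]
opening: 0.875
finger_force: 0.0
```

```bash
python3 -c "
from m import *
go((.471,-.04,.05),-.149); go((.471,-.04,.12),-.149)"
```

```text
inc [-0.013  0.001  0.776] [-0.    -0.    -0.002] pos [ 0.4712 -0.0375  0.2052] F [-0.1 -0.5 -0.6] open 0.875 t 2.5
inc [-0.012  0.001  0.426] [-0.    -0.    -0.002] pos [ 0.4712 -0.0375  0.2052] F [-0.1 -0.5 -0.6] open 0.875 t 2.5
```

step_arm(increments=[[-0.012, 0, 0.2, 0, 0, 0, 0.75], [-0.012, 0, 0.4, 0, 0, 0, 0.75], [-0.012, 0, 0.55, 0, 0, 0, 0.75], [-0.012, 0, 0.68, 0, 0, 0, 0.75], [-0.012, 0, 0.775, 0, 0, 0, 0.75], [-0.012, 0, 0.775, 0, 0, 0, -1], [-0.012, 0, 0.775, 0, 0, 0, -1], [-0.012, 0, 0.775, 0, 0, 0, -1], [-0.012, 0, 0.775, 0, 0, 0, -1]])

```text
clock: 3.4
position: [0.4715, -0.0412, 0.0514]
eef_rot: [0.001, 0.759, 0.652, 0.001]
wrist_force: [0.3, 1.0, 1.8]
opening: 0.695
finger_force: 15.0
```

step_arm(increments=[[0.02, 0, 0, 0, 0, 0, -1], [0.04, 0, 0, 0, 0, 0, -1], [0.06, 0, 0, 0, 0, 0, -1], [0.08, 0, 0, 0, 0, 0, -1], [0.1, 0, 0, 0, 0, 0, -1], [0.11, 0, 0, 0, 0, 0, -1], [0.12, 0, 0, 0, 0, 0, -1], [0.125, 0, 0, 0, 0, 0, -1], [0.125, 0, 0, 0, 0, 0, -1]])

```text
clock: 4.3
position: [0.4754, -0.0167, 0.0514]
eef_rot: [0.001, 0.759, 0.652, 0.0]
wrist_force: [-0.2, -4.1, 5.7]
opening: 0.694
finger_force: 15.1
```

```bash
cat >> m.py <<'E'
C=np.array([.468,-.079]);PSI=-.149
def jars(save=None):
    for n in('top','side'):
        p,d=snap(n,save and n+save); W=cloud(n,d); L=W.copy(); L[...,:2]=(W[...,:2]-C)@frame(C,PSI)
        m=((W[...,2]>.099)&(W[...,2]<.118)|(W[...,2]>.14)&(W[...,2]<.152))&(abs(L[...,0])<.04)&(abs(L[...,1])<.16)
        k,lab,st,ce=cv2.connectedComponentsWithStats(m.astype(np.uint8),connectivity=4)
        for i in range(1,k):
            if st[i,4]>40:
                P=L[lab==i]; (c,r)=cv2.minEnclosingCircle(np.ascontiguousarray(P[:,:2].astype(np.float32))); print(n,np.round(ce[i]),'x,y,r,z',np.round([*c,r,np.median(P[:,2])],4))
E
python3 -c "
from m import *
jars('1.png'); go((.4754,-.0167,.0514),PSI)"
```

```text
top [294. 204.] x,y,r,z [-0.0015  0.1181  0.023   0.1055]
top [364. 219.] x,y,r,z [-0.0017 -0.1031  0.0283  0.1115]
side [288. 142.] x,y,r,z [0.0018 0.0941 0.048  0.1067]
inc [ 0. -0.  0.] [ 0.001  0.    -0.001] pos [ 0.4754 -0.0168  0.0514] F [ 0.5 -3.1  5.8] open 0.69 t 4.4
```

View pics/side1.png

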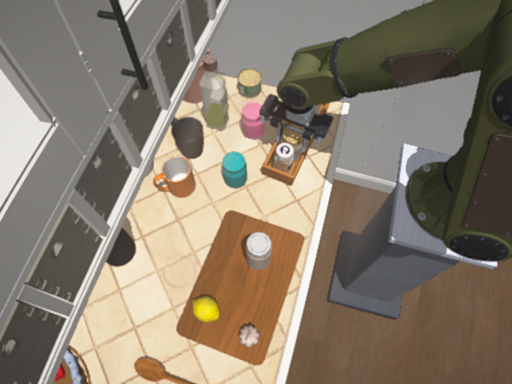

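The gripper holds the wide jar and the narrow jar ahead of it stands upright at (285,150), still about 7 mm from the end wall. I'll push on slowly.

step_arm(increments=[[0.01, 0, 0, 0, 0, 0, -1], [0.02, 0, 0, 0, 0, 0, -1], [0.027, 0, 0, 0, 0, 0, -1], [0.03, 0, 0, 0, 0, 0, -1], [0.03, 0, 0, 0, 0, 0, -1]])

```text
clock: 4.9
position: [0.4763, -0.0108, 0.0514]
eef_rot: [0.001, 0.759, 0.652, 0.0]
wrist_force: [-0.2, -4.2, 7.0]
opening: 0.694
finger_force: 15.1
```

step_arm(increments=[[0.005, 0, 0, 0, 0, 0, -1], [0.01, 0, 0, 0, 0, 0, -1], [0.01, 0, 0, 0, 0, 0, -1]])

```text
clock: 5.2
position: [0.4766, -0.0089, 0.0514]
eef_rot: [0.001, 0.759, 0.652, 0.0]
wrist_force: [-0.3, -4.7, 6.8]
opening: 0.69
finger_force: 15.1
```

step_arm(increments=[[0, 0, 0, 0, 0, 0, 0.75], [0, 0, 0, 0, 0, 0, 0.75], [0, 0, 0, 0, 0, 0, 0.75], [0, 0, -0.15, 0, 0, 0, 0.75], [0, 0, -0.35, 0, 0, 0, 0.75], [0, 0, -0.5, 0, 0, 0, 0.75], [0, 0, -0.5, 0, 0, 0, 0.75]])

```text
clock: 5.9
position: [0.4775, -0.0087, 0.1542]
eef_rot: [0.002, 0.759, 0.652, 0.002]
wrist_force: [0.3, 0.7, -0.4]
opening: 0.878
finger_force: 0.0
```

step_arm(increments=[[-0.25, 0, 0, 0, 0, 0, 0.75], [-0.5, 0, 0, 0, 0, 0, 0.75], [-0.5, 0, 0, 0, 0, 0, 0.75], [-0.5, 0, 0.15, 0, 0, 0, 0.75], [-0.5, 0, 0.3, 0, 0, 0, 0.75], [-0.5, 0, 0.42, 0, 0, 0, 0.75], [-0.5, 0, 0.5, 0, 0, 0, 0.75], [-0.5, 0, 0.5, 0, 0, 0, -1], [-0.5, 0, 0.5, 0, 0, 0, -1], [-0.5, 0, 0.5, 0, 0, 0, -1]])

```text
clock: 6.9
position: [0.4613, -0.1075, 0.0512]
eef_rot: [0.0, 0.759, 0.652, 0.0]
wrist_force: [0.2, 0.3, -0.4]
opening: 0.658
finger_force: 0.0
```

```bash
python3 -c "
from m import *
s=sense();print(s['opening'],s['finger_force'],(s['position'][:2]-C)@frame(C,PSI),s['wrist_force']);jars()"
```

```text
0.658128122813835 0.0 [-0.00241301 -0.02919079] [ 0.19982986  0.26416282 -0.35806097]
top [292. 203.] x,y,r,z [-0.0014  0.1254  0.0228  0.1056]
top [310. 207.] x,y,r,z [-0.0027  0.0706  0.0302  0.1071]
side [305. 110.] x,y,r,z [-0.0023 -0.031   0.0214  0.1074]
side [288. 143.] x,y,r,z [-0.0019  0.093   0.0564  0.1068]
```

The left pair is fully pushed up: narrow at y = 125 mm, wide at 71 mm. Now I'll close on the thin jar and slide it right.

step_arm(increments=[[0, 0, 0, 0, 0, 0, -1], [0, 0, 0, 0, 0, 0, -1], [0, 0, 0, 0, 0, 0, -1], [0, 0, 0, 0, 0, 0, -1]])

```text
clock: 7.4
position: [0.4611, -0.1077, 0.0508]
eef_rot: [0.0, 0.759, 0.652, 0.0]
wrist_force: [-0.0, 0.2, 5.9]
opening: 0.444
finger_force: 15.0
```

step_arm(increments=[[-0.02, 0, 0, 0, 0, 0, -1], [-0.04, 0, 0, 0, 0, 0, -1], [-0.06, 0, 0, 0, 0, 0, -1], [-0.08, 0, 0, 0, 0, 0, -1], [-0.1, 0, 0, 0, 0, 0, -1], [-0.12, 0, 0, 0, 0, 0, -1], [-0.14, 0, 0, 0, 0, 0, -1], [-0.16, 0, 0, 0, 0, 0, -1], [-0.175, 0, 0, 0, 0, 0, -1], [-0.175, 0, 0, 0, 0, 0, -1]])

```text
clock: 8.4
position: [0.4554, -0.1425, 0.0504]
eef_rot: [-0.0, 0.759, 0.651, -0.0]
wrist_force: [0.8, 1.5, 3.3]
opening: 0.447
finger_force: 15.0
```

step_arm(increments=[[-0.007, 0, 0, 0, 0, 0, -1], [-0.013, 0, 0, 0, 0, 0, -1], [-0.013, 0, 0, 0, 0, 0, -1]])

```text
clock: 8.7
position: [0.4551, -0.1448, 0.0504]
eef_rot: [-0.0, 0.759, 0.652, -0.0]
wrist_force: [-0.2, 2.0, 3.0]
opening: 0.445
finger_force: 15.0
```

```bash
python3 -c "
from m import *
s=sense();print(s['opening'],s['finger_force'],(s['position'][:2]-C)@frame(C,PSI),s['wrist_force']);jars()"
```

```text
0.44529681610481525 15.000181943178177 [-0.00301229 -0.06699339] [-0.24340002  2.04133076  2.96217457]
top [293. 203.] x,y,r,z [-0.0015  0.1254  0.0229  0.1056]
top [310. 207.] x,y,r,z [-0.0027  0.0706  0.0304  0.1066]
side [310. 101.] x,y,r,z [-0.0043 -0.0623  0.0332  0.1088]
side [288. 142.] x,y,r,z [-0.0067  0.0945  0.0564  0.1069]
```

step_arm(increments=[[-0.005, 0, 0, 0, 0, 0, -1], [-0.01, 0, 0, 0, 0, 0, -1], [-0.01, 0, 0, 0, 0, 0, -1]])

```text
clock: 9.1
position: [0.4548, -0.1469, 0.0504]
eef_rot: [0.0, 0.759, 0.652, -0.0]
wrist_force: [-0.3, 1.4, 1.7]
opening: 0.447
finger_force: 15.0
```

step_arm(increments=[[0, 0, 0, 0, 0, 0, 0.6], [0, 0, 0, 0, 0, 0, 0.6], [0, 0, 0, 0, 0, 0, 0.6], [0, 0, 0, 0, 0, 0, 0.6], [0, 0, -0.15, 0, 0, 0, 0.6], [0, 0, -0.35, 0, 0, 0, 0.6], [0, 0, -0.6, 0, 0, 0, 0.6], [0, 0, -0.8, 0, 0, 0, 0.6], [0, 0, -0.9, 0, 0, 0, 0.6], [0, 0, -0.9, 0, 0, 0, 0.6]])

```text
clock: 10.1
position: [0.4557, -0.1471, 0.2332]
eef_rot: [0.002, 0.759, 0.652, 0.001]
wrist_force: [-0.2, -1.2, -0.8]
opening: 0.8
finger_force: 0.0
```

```bash
python3 -c "
from m import *
jars('2.png');go((.475,.3205,.23),PSI);go((.475,.3205,.23),.6)"
```

```text
top [292. 203.] x,y,r,z [-0.0012  0.1263  0.0231  0.1055]
top [310. 207.] x,y,r,z [-0.0029  0.0704  0.0301  0.1068]
top [328. 212.] x,y,r,z [-0.0053  0.0168  0.0196  0.1045]
side [314.  91.] x,y,r,z [-0.0034 -0.1012  0.028   0.1118]
side [300. 121.] x,y,r,z [-0.0047  0.0182  0.0206  0.1042]
side [288. 142.] x,y,r,z [-0.0052  0.0941  0.0563  0.1071]
inc [ 2.324e+00 -2.520e-01 -1.000e-03] [-0.    -0.    -0.001] pos [ 0.4546 -0.1467  0.2297] F [-0.2  0.2 -1.3] open 0.798 t 10.2
inc [ 2.324e+00 -2.520e-01 -1.000e-03] [-0.    -0.    -0.239] pos [ 0.4546 -0.1467  0.2297] F [-0.2  0.2 -1.3] open 0.798 t 10.2
```

View pics/side2.png

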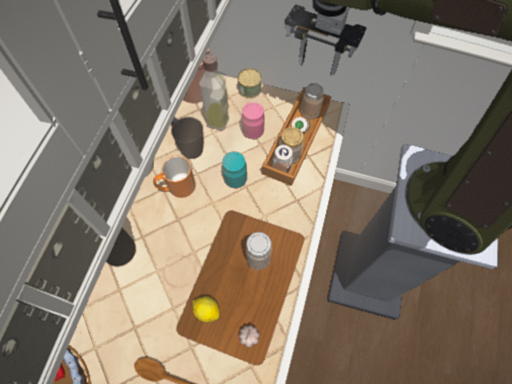

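The thin jar did not stay put: its green lid is now at (300,124), next to the wide jar. The medium jar hasn't moved. I'll take a closer look.

```bash
python3 - <<'E'
from m import *
a,d=snap('top');b,e=snap('side')
cv2.imwrite('pics/c3.png',np.hstack([cv2.resize(a[180:250,270:390],(480,280),interpolation=2),cv2.resize(b[75:185,260:335],(300,440),interpolation=2)[:280] if 0 else cv2.resize(b[75:185,260:340],(204,280),interpolation=2)])[:,:,::-1])
for n,D,(u0,u1,v0,v1) in(('top',d,(318,340,200,228)),('side',e,(290,312,113,135))):
    W=cloud(n,D)[v0:v1,u0:u1]; L=(W[...,:2]-C)@frame(C,PSI); m=(W[...,2]>.085)&(abs(L[...,1]-.017)<.022)&(L[...,1]<.037)
    P=np.c_[L[m],W[...,2][m]]; q=P[P[:,2]>.1]; c=q.mean(0); n_=np.linalg.svd(q-c)[2][2]; print(n,len(q),c,n_)
E
```

```text
top 77 [-0.00540661  0.01216928  0.10435261] [0.01054627 0.12069404 0.99263373]
side 87 [-0.00446858  0.01258782  0.10510909] [ 0.02349246 -0.43092172 -0.90208346]
```

View pics/c3.png

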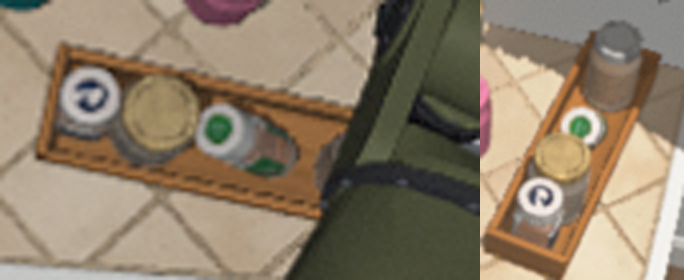

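The thin jar leans about 27° onto the wide jar. The likely cause is that my high grip tilted the medium jar instead of sliding it, and it rocked back on release. To right the thin jar, I'll tilt the gripper to match its lean, grip it and turn it upright. Then I'll push low with closed fingers.

```bash
cat >> m.py <<'E'
def gor(x,y,z,tilt=0):
    """increment to rack-frame TCP (x,y), height z; tilt deg: tool leaned toward rack +y"""
    s=sense();q=s['eef_rot'];R0=Rn.from_quat([q[1],q[2],q[3],q[0]])
    ry=np.array([np.sin(-PSI),np.cos(PSI),0]);rx=np.array([np.cos(PSI),np.sin(PSI),0]);t=np.radians(tilt)
    tz=-(ry*np.sin(t)+np.array([0,0,np.cos(t)])); R1=Rn.from_matrix(np.c_[np.cross(rx,tz),rx,tz])
    p=np.r_[C+frame(C,PSI)@[x,y],z]
    print('inc',np.round(R0.inv().apply(p-s['position'])/.2,3),np.round((R0.inv()*R1).as_rotvec()/np.pi,3))
E
python3 - <<'E'
from m import *
t=np.radians(27);a=np.array([np.sin(t),np.cos(t)])
g=np.array([-.0098,.0525])
b=g+a*.1
gor(-.004,b[0],b[1],27); gor(-.004,g[0],g[1],27)
E
```

```text
inc [ 0.522 -0.003  0.437] [-0.001 -0.15  -0.001]
inc [ 0.295 -0.001  0.882] [-0.001 -0.15  -0.001]
```

step_arm(increments=[[0.2, 0, 0, 0, -0.04, 0, 0.75], [0.4, 0, 0.05, 0, -0.08, 0, 0.75], [0.52, 0, 0.1, 0, -0.12, 0, 0.75], [0.52, 0, 0.2, 0, -0.15, 0, 0.75], [0.52, 0, 0.3, 0, -0.15, 0, 0.75], [0.52, 0, 0.4, 0, -0.15, 0, 0.75], [0.52, 0, 0.437, 0, -0.15, 0, 0.75], [0.52, 0, 0.437, 0, -0.15, 0, 0.75]])

```text
clock: 11.1
position: [0.4699, -0.0441, 0.1418]
eef_rot: [0.151, 0.737, 0.634, -0.178]
wrist_force: [-0.1, 0.6, 0.2]
opening: 0.878
finger_force: 0.0
```

```bash
python3 - <<'E'
from m import *
a,d=snap('top');b,e=snap('side')
cv2.imwrite('pics/c4.png',np.hstack([cv2.resize(a[180:250,270:390],(480,280),interpolation=2),cv2.resize(b[75:185,260:340],(204,280),interpolation=2)])[:,:,::-1])
gor(-.004,-.0098,.0525,27);print(sense()['opening'],sense()['wrist_force'])
E
```

```text
inc [ 0.007 -0.007  0.507] [-0.    -0.    -0.001]
0.8751329280095735 [ 0.62063144 -1.14402179  0.29251163]
```

View pics/c4.png

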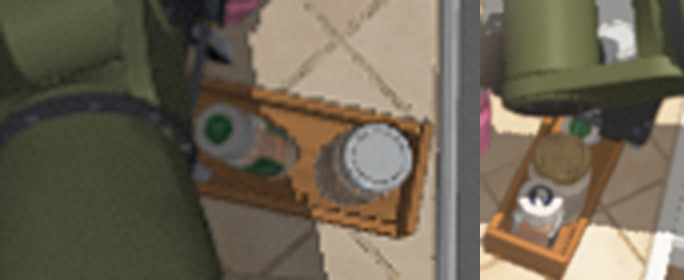

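The medium jar stands upright and the thin jar still leans, base near crop (270,160). I'll come down along its axis and grip.

step_arm(increments=[[0.007, -0.007, 0.12, 0, 0, 0, 0.75], [0.007, -0.007, 0.25, 0, 0, 0, 0.75], [0.007, -0.007, 0.37, 0, 0, 0, 0.75], [0.007, -0.007, 0.46, 0, 0, 0, 0.75], [0.007, -0.007, 0.505, 0, 0, 0, 0.75], [0.007, -0.007, 0.505, 0, 0, 0, -1], [0.007, -0.007, 0.505, 0, 0, 0, -1], [0.007, -0.007, 0.505, 0, 0, 0, -1], [0.007, -0.007, 0.505, 0, 0, 0, -1], [0.007, -0.007, 0.505, 0, 0, 0, -1]], grip_force=20)

```text
clock: 12.2
position: [0.4627, -0.0876, 0.0528]
eef_rot: [0.152, 0.738, 0.634, -0.177]
wrist_force: [-0.5, 0.6, 0.5]
opening: 0.485
finger_force: 0.0
```

```bash
python3 - <<'E'
from m import *
s=sense();print(s['opening'],s['finger_force'],s['position'],s['wrist_force'])
gor(-.003,-.0098,.0575,27);gor(-.003,-.02,.057,13);gor(-.003,-.030,.054,0);gor(-.003,-.030,.049,0)
E
```

```text
0.48497858625198975 0.0 [ 0.46271771 -0.08761768  0.05284684] [-0.45940533  0.61365721  0.45359907]
inc [-0.013  0.005 -0.02 ] [-0.    -0.    -0.001]
inc [-0.057  0.005  0.006] [ 0.     0.078 -0.001]
inc [-0.095  0.005  0.042] [ 0.     0.15  -0.001]
inc [-0.083  0.005  0.064] [ 0.     0.15  -0.001]
```

step_arm(increments=[[0, 0, 0, 0, 0, 0, -1], [0, 0, 0, 0, 0, 0, -1], [0, 0, 0, 0, 0, 0, -1]])

```text
clock: 12.5
position: [0.4626, -0.0877, 0.0526]
eef_rot: [0.152, 0.738, 0.634, -0.177]
wrist_force: [-0.1, 0.0, 2.3]
opening: 0.445
finger_force: 20.0
```

step_arm(increments=[[-0.013, 0.005, -0.02, 0, 0, 0, -1], [-0.035, 0.005, -0.01, 0, 0.04, 0, -1], [-0.057, 0.005, 0.006, 0, 0.078, 0, -1], [-0.076, 0.005, 0.024, 0, 0.115, 0, -1], [-0.095, 0.005, 0.042, 0, 0.15, 0, -1], [-0.095, 0.005, 0.042, 0, 0.15, 0, -1]])

```text
clock: 13.1
position: [0.4606, -0.1103, 0.0543]
eef_rot: [-0.0, 0.76, 0.65, 0.002]
wrist_force: [2.5, 1.8, 6.4]
opening: 0.445
finger_force: 20.0
```

```bash
python3 - <<'E'
from m import *
s=sense();print(s['opening'],s['finger_force'],s['position'],s['wrist_force'],(s['position'][:2]-C)@frame(C,PSI))
b,e=snap('side');W=cloud('side',e);L=(W[...,:2]-C)@frame(C,PSI)
m=(W[...,2]>.103)&(W[...,2]<.125)&(abs(L[...,0])<.02)&(abs(L[...,1]+.03)<.03);P=np.c_[L[m],W[...,2][m]];print(len(P),P.mean(0),P.min(0),P.max(0))
gor(-.003,-.030,.049,0)
cv2.imwrite('pics/c5.png',cv2.resize(b[75:185,260:340],(320,440),interpolation=2)[:,:,::-1])
E
```

```text
0.44502149040818395 20.040350316558033 [ 0.46056495 -0.11032682  0.05427227] [2.54668456 1.77726419 6.39891163] [-0.00270223 -0.03208344]
154 [-0.00114926 -0.02522586  0.10952408] [-0.01992009 -0.04535976  0.1031704 ] [ 0.01936401 -0.00569497  0.12321623]
inc [ 0.008 -0.002  0.027] [ 0.001  0.    -0.002]
```

View pics/c5.png

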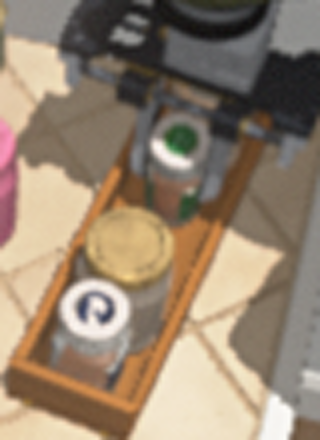

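The thin jar is back upright in the fingers, green top at (180,138). I'll release it and check.

step_arm(increments=[[0, 0, 0, 0, 0, 0, 0.75], [0, 0, 0, 0, 0, 0, 0.75], [0, 0, 0, 0, 0, 0, 0.75], [0, 0, 0, 0, 0, 0, 0.75], [0, 0, 0, 0, 0, 0, 0.75], [0, 0, -0.15, 0, 0, 0, 0.75], [0, 0, -0.35, 0, 0, 0, 0.75], [0.1, 0, -0.5, 0, 0, 0, 0.75], [0.3, 0, -0.5, 0, 0, 0, 0.75], [0.3, 0, -0.5, 0, 0, 0, 0.75]])

```text
clock: 14.15
position: [0.4699, -0.0464, 0.1544]
eef_rot: [0.001, 0.758, 0.653, 0.001]
wrist_force: [0.3, -0.6, -0.5]
opening: 0.876
finger_force: 0.0
```

```bash
python3 - <<'E'
from m import *
jars(); gor(-.002,.013,.12); gor(-.002,.013,.024)
E
```

```text
top [292. 203.] x,y,r,z [-0.001   0.1254  0.0227  0.1054]
top [307. 207.] x,y,r,z [-0.0028  0.0701  0.0305  0.1066]
top [369. 219.] x,y,r,z [-0.001  -0.1099  0.0255  0.1117]
side [312.  92.] x,y,r,z [ 0.0024 -0.0912  0.0231  0.1123]
side [307. 105.] x,y,r,z [-0.0019 -0.0516  0.026   0.1078]
side [288. 142.] x,y,r,z [-0.0034  0.0932  0.0555  0.1069]
inc [-0.086  0.006  0.167] [-0.  0. -0.]
inc [-0.085  0.006  0.647] [-0.  0. -0.]
```

step_arm(increments=[[-0.085, 0, 0, 0, 0, 0, -1], [-0.085, 0, 0, 0, 0, 0, -1], [-0.085, 0, 0, 0, 0, 0, -1], [-0.085, 0, 0, 0, 0, 0, -1], [-0.085, 0, 0, 0, 0, 0, -1], [-0.085, 0, 0, 0, 0, 0, -1], [-0.085, 0, 0, 0, 0, 0, -1], [-0.085, 0, 0, 0, 0, 0, -1], [-0.085, 0, 0, 0, 0, 0, -1], [-0.085, 0, 0, 0, 0, 0, -1]])

```text
clock: 15.25
position: [0.4668, -0.0659, 0.1536]
eef_rot: [0.0, 0.759, 0.652, 0.0]
wrist_force: [-0.9, 0.1, 0.7]
opening: 0.059
finger_force: 0.0
```

step_arm(increments=[[0, 0, 0, 0, 0, 0, -1], [0, 0, 0, 0, 0, 0, -1], [0, 0, 0, 0, 0, 0, -1], [0, 0, 0.15, 0, 0, 0, -1], [0, 0, 0.3, 0, 0, 0, -1], [0, 0, 0.45, 0, 0, 0, -1], [0, 0, 0.55, 0, 0, 0, -1], [0, 0, 0.62, 0, 0, 0, -1], [0, 0, 0.645, 0, 0, 0, -1], [0, 0, 0.645, 0, 0, 0, -1]])

```text
clock: 16.25
position: [0.4666, -0.0659, 0.0243]
eef_rot: [-0.0, 0.759, 0.652, -0.0]
wrist_force: [0.3, 0.3, -0.7]
opening: 0.006
finger_force: 0.0
```

```bash
python3 - <<'E'
from m import *
jars(); gor(-.002,-.038,.024); print(sense()['opening'],sense()['wrist_force'],sense()['position'][2])
E
```

```text
top [292. 203.] x,y,r,z [-0.0009  0.1253  0.0228  0.1054]
top [308. 207.] x,y,r,z [-0.0028  0.071   0.03    0.1066]
top [367. 219.] x,y,r,z [-0.0014 -0.1028  0.0275  0.1116]
side [298. 118.] x,y,r,z [-0.0043  0.0359  0.0301  0.1463]
side [288. 142.] x,y,r,z [-0.0047  0.0934  0.056   0.107 ]
inc [-0.254  0.004  0.006] [ 0.     0.    -0.001]
0.005499280317460896 [-0.6239686   0.00884945  0.10132574] 0.025267298812521207
```

step_arm(increments=[[-0.02, 0, 0, 0, 0, 0, -1], [-0.04, 0, 0, 0, 0, 0, -1], [-0.06, 0, 0, 0, 0, 0, -1], [-0.08, 0, 0, 0, 0, 0, -1], [-0.1, 0, 0, 0, 0, 0, -1], [-0.115, 0, 0, 0, 0, 0, -1], [-0.13, 0, 0, 0, 0, 0, -1], [-0.145, 0, 0, 0, 0, 0, -1], [-0.16, 0, 0, 0, 0, 0, -1], [-0.17, 0, 0, 0, 0, 0, -1]])

```text
clock: 17.35
position: [0.4616, -0.0998, 0.0246]
eef_rot: [-0.0, 0.759, 0.652, 0.0]
wrist_force: [-1.0, 0.4, 0.6]
opening: 0.011
finger_force: 0.3
```

step_arm(increments=[[-0.01, 0, 0, 0, 0, 0, -1], [-0.02, 0, 0, 0, 0, 0, -1], [-0.03, 0, 0, 0, 0, 0, -1], [-0.04, 0, 0, 0, 0, 0, -1], [-0.05, 0, 0, 0, 0, 0, -1], [-0.06, 0, 0, 0, 0, 0, -1], [-0.06, 0, 0, 0, 0, 0, -1]])

```text
clock: 18.05
position: [0.4598, -0.1117, 0.0246]
eef_rot: [0.0, 0.759, 0.652, -0.0]
wrist_force: [0.8, 0.3, 0.2]
opening: 0.007
finger_force: 0.2
```

```bash
python3 - <<'E'
from m import *
jars(); s=sense(); print((s['position'][:2]-C)@frame(C,PSI)); print(s['opening'],s['wrist_force'])
E
```

```text
top [292. 203.] x,y,r,z [-0.0017  0.1256  0.0228  0.1055]
top [310. 207.] x,y,r,z [-0.0023  0.0709  0.0307  0.1067]
side [305. 106.] x,y,r,z [-0.0043 -0.0067  0.0247  0.1456]
side [288. 143.] x,y,r,z [-0.0008  0.0936  0.0564  0.107 ]
[-0.00328113 -0.03340046]
0.0071232968030374945 [ 0.09695965  1.68731213 -0.12523002]
```

step_arm(increments=[[-0.008, 0, 0, 0, 0, 0, -1], [-0.016, 0, 0, 0, 0, 0, -1], [-0.024, 0, 0, 0, 0, 0, -1], [-0.028, 0, 0, 0, 0, 0, -1], [-0.028, 0, 0, 0, 0, 0, -1]])

```text
clock: 18.65
position: [0.459, -0.1171, 0.0246]
eef_rot: [0.0, 0.759, 0.652, 0.0]
wrist_force: [-0.2, 0.5, -0.4]
opening: 0.006
finger_force: 0.5
```

step_arm(increments=[[0.05, 0, 0, 0, 0, 0, -1], [0.1, 0, 0, 0, 0, 0, -1], [0.15, 0, -0.1, 0, 0, 0, -1], [0.15, 0, -0.3, 0, 0, 0, -1], [0.15, 0, -0.5, 0, 0, 0, -1], [0.15, 0, -0.7, 0, 0, 0, -1], [0.4, 0, -0.9, 0, 0, 0, 0.75], [0.6, 0, -1, 0, 0, 0, 0.75], [0.8, 0, -1, 0, 0, 0, 0.75], [1, 0, -1, 0, 0, 0, 0.75]])

```text
clock: 19.65
position: [0.4893, 0.0837, 0.2259]
eef_rot: [0.001, 0.758, 0.652, 0.001]
wrist_force: [0.7, -0.2, -0.2]
opening: 0.314
finger_force: 0.0
```

```bash
python3 - <<'E'
from m import *
jars(); go((.475,.3205,.23),.6)
E
```

```text
top [363. 219.] x,y,r,z [ 0.0016 -0.0967  0.0502  0.1101]
side [316.  92.] x,y,r,z [-0.0124 -0.102   0.0319  0.1108]
side [288. 144.] x,y,r,z [-0.005   0.0939  0.0557  0.1068]
inc [ 1.154 -0.242 -0.026] [ 0.    -0.    -0.238] pos [0.489  0.0851 0.2246] F [ 0.  -0.1 -0.4] open 0.395 t 19.75
```

The right pair is pushed to the end too, leaving a gap of about 84 mm centred near y = -5 mm. Now for the tall jar.

step_arm(increments=[[0.25, -0.05, 0, 0, 0, 0, 0.75], [0.5, -0.1, 0, 0, 0, 0, 0.75], [0.75, -0.2, 0, 0, 0, 0, 0.75], [1, -0.24, 0, 0, 0, 0, 0.75], [1, -0.24, 0, 0, 0, 0, 0.75]])

```text
clock: 20.25
position: [0.4706, 0.2897, 0.2241]
eef_rot: [-0.0, 0.757, 0.653, -0.0]
wrist_force: [0.4, -1.0, -0.1]
opening: 0.822
finger_force: 0.0
```

step_arm(increments=[[0.15, 0, 0, 0, 0, 0, 0.75], [0.15, 0, 0, 0, 0, 0, 0.75], [0.15, 0, 0, 0, 0, 0, 0.75]])

```text
clock: 20.55
position: [0.4763, 0.3149, 0.2242]
eef_rot: [0.0, 0.758, 0.652, -0.0]
wrist_force: [0.3, -0.9, -0.4]
opening: 0.875
finger_force: 0.0
```

```bash
python3 - <<'E'
from m import *
go((.475,.3205,.092),PSI)
E
```

```text
inc [ 0.027 -0.01   0.661] [-0.     0.    -0.001] pos [0.4763 0.3149 0.2242] F [ 0.3 -0.9 -0.4] open 0.875 t 20.55
```

step_arm(increments=[[0.027, -0.01, 0, 0, 0, 0, 0.75], [0.027, -0.01, 0.15, 0, 0, 0, 0.75], [0.027, -0.01, 0.3, 0, 0, 0, 0.75], [0.027, -0.01, 0.45, 0, 0, 0, 0.75], [0.027, -0.01, 0.57, 0, 0, 0, 0.75], [0.027, -0.01, 0.64, 0, 0, 0, 0.75], [0.027, -0.01, 0.66, 0, 0, 0, 0.75], [0.027, -0.01, 0.66, 0, 0, 0, -1], [0.027, -0.01, 0.66, 0, 0, 0, -1], [0.027, -0.01, 0.66, 0, 0, 0, -1]], grip_force=30)

```text
clock: 21.55
position: [0.4757, 0.3212, 0.0937]
eef_rot: [0.0, 0.759, 0.652, 0.001]
wrist_force: [-3.1, -0.2, 2.5]
opening: 0.657
finger_force: 1.6
```

step_arm(increments=[[0, 0, 0, 0, 0, 0, -1], [0, 0, 0, 0, 0, 0, -1], [0, 0, -0.05, 0, 0, 0, -1], [0, 0, -0.15, 0, 0, 0, -1], [0, 0, -0.3, 0, 0, 0, -1], [0, 0, -0.45, 0, 0, 0, -1], [0, 0, -0.6, 0, 0, 0, -1], [0, 0, -0.75, 0, 0, 0, -1], [0, 0, -0.8, 0, 0, 0, -1], [0, 0, -0.8, 0, 0, 0, -1]])

```text
clock: 22.55
position: [0.4754, 0.3211, 0.2534]
eef_rot: [0.0, 0.759, 0.652, 0.001]
wrist_force: [-0.0, 0.2, -3.7]
opening: 0.628
finger_force: 30.0
```

```bash
python3 - <<'E'
from m import *
print(sense()['opening'],sense()['wrist_force'],sense()['position'])
gor(-.002,-.005,.252); gor(-.002,-.005,.078)
jars()
E
```

```text
0.6275012977899875 [-0.01790384  0.23038893 -3.66465359] [0.47543789 0.32112187 0.25344793]
inc [-2.008  0.255  0.005] [ 0.    -0.    -0.001]
inc [-2.009  0.254  0.875] [ 0.    -0.    -0.001]
top [292. 203.] x,y,r,z [-0.0005  0.1261  0.0231  0.1057]
top [310. 207.] x,y,r,z [-0.0025  0.0718  0.0305  0.1065]
top [363. 219.] x,y,r,z [-0.0003 -0.0966  0.0508  0.1095]
side [316.  84.] x,y,r,z [-0.0006 -0.1207  0.0264  0.1123]
side [294. 140.] x,y,r,z [-0.0216  0.0869  0.0405  0.107 ]
```

step_arm(increments=[[-0.08, 0.01, 0, 0, 0, 0, -1], [-0.22, 0.03, 0, 0, 0, 0, -1], [-0.4, 0.05, 0, 0, 0, 0, -1], [-0.58, 0.08, 0, 0, 0, 0, -1], [-0.76, 0.1, 0, 0, 0, 0, -1], [-0.9, 0.12, 0, 0, 0, 0, -1], [-1, 0.13, 0, 0, 0, 0, -1]])

```text
clock: 23.35
position: [0.47, 0.117, 0.2514]
eef_rot: [-0.0, 0.759, 0.651, -0.001]
wrist_force: [0.4, 0.4, -4.0]
opening: 0.624
finger_force: 30.0
```

step_arm(increments=[[-0.15, 0.02, 0, 0, 0, 0, -1], [-0.35, 0.05, 0, 0, 0, 0, -1], [-0.55, 0.08, 0, 0, 0, 0, -1], [-0.73, 0.1, 0, 0, 0, 0, -1], [-0.88, 0.12, 0, 0, 0, 0, -1], [-0.96, 0.125, 0, 0, 0, 0, -1], [-1, 0.125, 0, 0, 0, 0, -1], [-1, 0.125, 0, 0, 0, 0, -1]])

```text
clock: 24.15
position: [0.4647, -0.0828, 0.2518]
eef_rot: [-0.001, 0.759, 0.651, -0.0]
wrist_force: [0.0, 0.9, -3.6]
opening: 0.624
finger_force: 30.0
```

```bash
python3 - <<'E'
from m import *
gor(-.002,-.005,.12); gor(-.002,-.005,.081)
b,e=snap('side');W=cloud('side',e);L=(W[...,:2]-C)@frame(C,PSI)
m=(abs(L[...,0])<.035)&(abs(L[...,1]+.005)<.04)&(W[...,2]>.2)
print(sense()['wrist_force'])
E
```

```text
inc [-0.004  0.004  0.659] [-0.    -0.    -0.001]
inc [-0.004  0.005  0.854] [-0.    -0.    -0.001]
[-0.12065505  1.51266119 -3.1048185 ]
```

step_arm(increments=[[0, 0, 0.12, 0, 0, 0, -1], [0, 0, 0.24, 0, 0, 0, -1], [0, 0, 0.36, 0, 0, 0, -1], [0, 0, 0.46, 0, 0, 0, -1], [0, 0, 0.55, 0, 0, 0, -1], [0, 0, 0.63, 0, 0, 0, -1], [0, 0, 0.7, 0, 0, 0, -1], [0, 0, 0.76, 0, 0, 0, -1], [0, 0, 0.81, 0, 0, 0, -1], [0, 0, 0.84, 0, 0, 0, -1]])

```text
clock: 25.2
position: [0.4652, -0.0817, 0.0838]
eef_rot: [-0.0, 0.758, 0.652, -0.0]
wrist_force: [0.7, -0.3, -3.1]
opening: 0.622
finger_force: 30.0
```

step_arm(increments=[[0, 0, 0.006, 0, 0, 0, -1], [0, 0, 0.012, 0, 0, 0, -1], [0, 0, 0.018, 0, 0, 0, -1], [0, 0, 0.018, 0, 0, 0, -1]])

```text
clock: 25.6
position: [0.4654, -0.0822, 0.0812]
eef_rot: [0.0, 0.759, 0.652, 0.0]
wrist_force: [-0.3, 0.4, -3.4]
opening: 0.627
finger_force: 30.0
```

step_arm(increments=[[0, 0, 0.005, 0, 0, 0, -1], [0, 0, 0.01, 0, 0, 0, -1], [0, 0, 0.01, 0, 0, 0, -1]])

```text
clock: 25.9
position: [0.4655, -0.0822, 0.0794]
eef_rot: [0.0, 0.759, 0.652, 0.0]
wrist_force: [-2.8, 0.2, 2.4]
opening: 0.621
finger_force: 30.0
```

The force flipped from -3.4 N to +2.4 N, so the jar is on the rack floor. I'll release and go straight up.

step_arm(increments=[[0, 0, 0, 0, 0, 0, 0.7], [0, 0, 0, 0, 0, 0, 0.7], [0, 0, 0, 0, 0, 0, 0.7], [0, 0, 0, 0, 0, 0, 0.7], [0, 0, -0.15, 0, 0, 0, 0.7], [0, 0, -0.35, 0, 0, 0, 0.7], [0, 0, -0.6, 0, 0, 0, 0.7], [0, 0, -0.8, 0, 0, 0, 0.7], [0, 0, -0.9, 0, 0, 0, 0.7]])

```text
clock: 26.8
position: [0.466, -0.0822, 0.2627]
eef_rot: [0.002, 0.759, 0.652, 0.001]
wrist_force: [-0.1, -0.5, 0.6]
opening: 0.852
finger_force: 0.0
```

step_arm(increments=[[0.25, 0, 0, 0, 0, 0, 0.7], [0.5, 0, 0, 0, 0, 0, 0.7], [0.75, 0, 0, 0, 0, 0, 0.7], [1, 0, 0, 0, 0, 0, 0.7], [1, 0, 0, 0, 0, 0, 0.7], [1, 0, 0, 0, 0, 0, 0.7]])

```text
clock: 27.4
position: [0.4953, 0.1163, 0.2587]
eef_rot: [-0.0, 0.758, 0.652, -0.0]
wrist_force: [-0.3, -1.1, 0.2]
opening: 0.849
finger_force: 0.0
```

step_arm(increments=[[0.25, 0, 0, 0, 0, 0, 0.7], [0.5, 0, 0, 0, 0, 0, 0.7], [0.75, 0, 0, 0, 0, 0, 0.7], [1, 0, 0, 0, 0, 0, 0.7], [1, 0, 0, 0, 0, 0, 0.7], [1, 0, 0, 0, 0, 0, 0.7]])

```text
clock: 28.0
position: [0.526, 0.3124, 0.2584]
eef_rot: [0.0, 0.759, 0.652, -0.001]
wrist_force: [0.3, -0.3, 0.3]
opening: 0.851
finger_force: 0.0
```

```bash
python3 - <<'E'
from m import *
jars()
a,_=snap('top');b,_=snap('side')
cv2.imwrite('pics/c6.png',np.hstack([cv2.resize(a[140:250,260:390],(473,400),interpolation=2),cv2.resize(b[65:185,245:345],(333,400),interpolation=2)])[:,:,::-1][:, :800])
E
```

```text
top [292. 203.] x,y,r,z [-0.0012  0.126   0.0229  0.1052]
top [310. 207.] x,y,r,z [-0.0026  0.0701  0.0303  0.1069]
top [333. 212.] x,y,r,z [-0.004  -0.0021  0.03    0.1439]
top [353. 217.] x,y,r,z [-0.0022 -0.067   0.0221  0.1074]
top [369. 220.] x,y,r,z [-0.0021 -0.1192  0.028   0.1112]
```

View pics/c6.png

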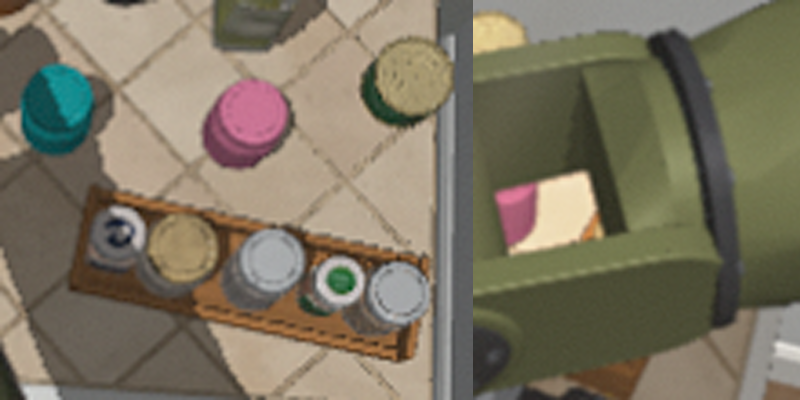

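All five lids sit at their upright heights near the rack's centre line. The tall jar is in the middle at (270,258), with narrow and wide on its left, thin and medium on its right, and the arm is clear.

```bash
python3 -c "
from cell import ticket
print(ticket.finish_job())"
```

```text
the job is handed in; nothing more can be done
None
```

I handed the job in with the tall jar standing mid-rack, narrow and wide jars on one side and thin and medium on the other, all five upright at the last look; the thin jar tipped to about 27° partway through and I stood it back up, and the verdict wasn't shown to me.

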